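# Index the drill jig to its marked station and lock it with the cam knob

## Robot

A 6-joint arm with a two-finger parallel gripper is mounted at the origin on the work surface. World frame = base frame: x ahead of the robot, y to its left, z up, the work surface at z = 0. Lengths are in mm, angles in rad, forces in N, time in s.
With the tool pointing down it reaches from about 275 to 750 mm from the base axis. Payload 10.2 kg.
Tool frame: the origin (TCP) lies midway between the tips of the shut fingers; the grasp point (between the pads) lies 19 mm behind it; z points along the fingers, y is the line along which they close (so a half turn about z gives the same grasp; the last joint's range is limited). The gripper opens to 85 mm and grips with 20 to 120 N. Pads are 22 mm wide; open, the fingers measure 114 mm over their backs; the gripper's body (76 mm by 85 mm) begins 54 mm behind the grasp point. The pads swing forward as they close: fully open they stand 13 mm farther back than shut.
Start: joints at [0.904, 0.313, 1.498, -0, 1.331, -0.223], TCP at [225.435, 474.142, 231.294] pointing down, gripper open.
Joint ranges: [-2.94, 2.94], [-0.97, 2.17], [0.19, 2.56], [-1.23, 4.37], [0.02, 3.11], [-2.88, 2.88]. Speed limits (rad/s): [2.39, 2.39, 3.01, 3.14, 3.14, 3.14].

## Interface

Orientations are given as a unit quaternion [w, x, y, z].
In Python, from rig import sense, capture, finish_job, find_in, place_of gives the robot as it stands. The module is installed in compiled form; this text tells all that it offers.
- The arm moves only by the shell command python3 -m jog 'ROWS' [FORCE]. ROWS is JSON, a list of rows, each an object of numbers: "tx", "ty", "tz": the shift along the tool's x, y, z in mm; "ax", "ay", "az": the turn, a rotation vector about the tool's x, y, z in rad; "jaw": the closure, from -1 (fully open) to 1 (shut), so that 0 is half open. In form: [{"tx": .., "ty": .., "tz": .., "ax": .., "ay": .., "az": .., "jaw": ..}, ...]. A call has 1 to 5 rows; each row shifts and turns the commanded pose from where the row before left it, along the tool's axes as they then stand; what a row does not reach is not made up. A row lasts 1/8 s, in which the tool goes at most 62.5 mm and 10.7 degrees, less where a joint would pass 70% of its speed; a pose out of reach is approached as far as the arm can. A call with a gripper value outside its range is refused whole. The fingers move at their own pace and stop on an object; FORCE is the grip in N (left out, the last holds). Time passes only in rows, so rows that do not move let the fingers close. It gives the time, the measured TCP pose, the force, the opening and the grip force at its end, in the units of the state.
- sense(): the state, without advancing time (a new reading comes with each control period).
- capture(name): name is "scene" or "side" or "wrist"; returns a dict with "color" (480x640x3 uint8, red, green, blue), "depth" (480x640 float32, mm along the optical axis (not along the pixel's ray), 0 where there is no reading), "fx", "fy", "cx", "cy" (pixels), "camera_from_world" (4x4, takes a point from world to camera coordinates); the wrist camera has in their place "mount" (4x4, takes a point from camera to tool coordinates, whose origin is the TCP and whose axes are the flange's). Camera axes: x right, y up, looking along -z (the intrinsics and any distortion apply to the point x, -y, -z); pixel columns grow to the right and rows downward; lengths in mm; the calibration is good to about 2 mm. A picture is of the moment at which its call begins: read the wrist's pose just before it.
- finish_job(): hands the job in; it is judged then, once.
Trained networks look in the newest picture that a camera, given by its name, has taken for a name from the list of things; names that differ only in an ending like _2 or _b are one class to them, and where a whole thing is asked for, a point or a joint stands for the part that bears it (a point fixed in the world has none). Each returns a list of dicts, best first, with "conf" (0 to 1); they miss things now and then, are a little off and sometimes report something else, mostly with a low value. They report only what shows in the picture. A call takes as long as a camera call.
- find_in(query, camera): "centre" ([column, row] in pixels, amid what is visible of it).
- place_of(query, camera): "centre" ([column, row] in pixels: a listed point, or the origin of a listed thing).
The state is a dict: "time_s": time; "joints": joint angles; "dq": joint speeds; "tau": joint torques, N m; "eef_pos": TCP position; "ee_rot": TCP orientation; "force": force on the tool from outside, world axes, zero at the start; "wrist_torque": the same for the moment, N m; "grip_width": opening from 0.0 (shut) to 1.0 (fully open); "grip_force": force on a finger pad.
Only numpy, scipy, OpenCV 4.12 (cv2) and the standard library are available. Lean on these libraries where they do the work, as an engineer would, in place of code of your own. Each camera call takes 0.05 s, during which the arm holds its last target. There are 200 camera calls.

## Task

The drill jig's index head has been left unlocked between stations. Push its star handle round by the spokes until the notch painted yellow faces the locking plunger, then push the cam knob's lever round until the sprung follower drops into the notch in the cam and the plunger goes fully home in the yellow notch. Leave the other things on the bench where they are.

Things in the scene. Friction and masses are not known exactly. Their poses are not given: they have to be found in the camera images.
- jig: Fixed drill jig: grey-green cast base plate 220 x 455 x 18 mm. Origin on the index head's vertical axis at bench height, z up. +y points along the locking plunger to the cam knob; +x to a fixed pillar (28 mm thick, 308 mm tall, 165 mm from the axis) whose arm (26 mm wide, 241 to 263 mm up) reaches back over the part in the chuck: keep the hand clear of pillar and arm.
- star (a joint): Index head's turn about its vertical axis (rad, grows counterclockwise from above, no stops). 0 or a whole turn: the yellow notch faces the plunger. It carries a steel index plate with 4 V-notches 90 degrees apart, one painted yellow, a star handle of 4 spokes, and a chuck (90 mm wide) with a part, up to 185 mm high. Friction 0.32 N m (about 3 N at a spoke); it stays where it is left.
- spoke_axis (a point): On the head's axis at the height of the spokes' centre line (95 mm up), fixed to the jig. Spokes: 4 level round bars 11 mm thick, clear from 40 to 115 mm from the axis, black balls 23 mm wide at 127 mm. They stand half-way between the notches: from the jig's +x, spoke k points at star + 45 degrees + k x 90 degrees, counterclockwise. Between them it is open down to 70 mm up.
- marked_notch (a point): Mouth of the yellow notch at the index plate's rim, 85 mm from the head's axis, on the plate's top face (57 mm up; the plate is 170 mm across and 12 mm thick); turns with the head.
- plunger (a joint): Slide of the sprung plunger towards the cam (m). 0: fully home in a notch of the plate; 0.008: held back by the cam's round rim, clear of the plate (the start); about 0.0065: let go by the cam but resting on the plate's rim as no notch faces it. An 8 to 11 N spring drives it home; its round nose finds a notch, and centres the head, if the head is within about 0.07 rad of it.
- plunger_nose (a point): Tip of the plunger's round nose (12 mm across), at the height of the plate's top face; 78.5 mm from the head's axis when home; moves with the plunger.
- cam_knob (a joint): Cam knob's turn about its vertical axis (rad, -0.55 to 2.4, grows clockwise from above). 0: the V-notch in the cam's rim is at the follower (locked). Beyond 0.3 either way the follower rides on the round rim. Starts at 1.6 to 2.3; 2 N on the lever turns it. When the notch arrives and the plunger can go home, the follower drops and pulls the knob to 0; forcing it past 0 (12 N) lifts it out.
- cam_axis (a point): On the cam knob's vertical axis, 185 mm from the head's axis along the jig's +y, 97 mm up; fixed to the jig. The cam is a steel disc 60 mm across with one V-notch, 60 to 72 mm up, under a black round knob (38 mm across, up to 100 mm) with one lever.
- lever_ball (a point): Centre of the red ball (25 mm wide, 100 mm up) at the lever's end, 70 mm from the knob's axis. The lever is a 12 mm round steel bar, 91 mm up at the knob, 99 mm at the ball, clear from 20 to 57 mm from the axis. It points at 165 degrees minus cam_knob from the jig's +x, counterclockwise from above: when locked, nearly along the jig's -x.
- follower (a point): Top of the brass follower roller (12 mm across, up to 75 mm) that stands on the plunger on the far side of the cam and rides on the cam's rim; moves with the plunger. Nothing else in the lever's sweep is higher than 77 mm.
- slip_bush: Bystander: steel slip bush, 26 mm across, 27 mm high, on the jig's base plate at its -y end; origin under its centre.
- chuck_key: Bystander: steel T-shaped chuck key, 90 x 34 x 11 mm, lying on the jig's base plate at its -y end; origin under its shaft's middle.
- tray: Bystander: blue open tray 200 x 130 x 35 mm on the bench, left of the jig, with two turned collars in it; origin under its centre.
- collar_a: Bystander: aluminium tapered collar, 72 mm across, 49 mm high, standing in the tray; origin under its centre.
- collar_b: Bystander: second such collar in the tray.
- wrench: Bystander: steel wrench, 190 mm long, lying on the bench at the right; origin under its middle.
- caliper: Bystander: caliper, 235 mm long, lying flat on the bench at the right; origin under its middle.
- oil_can: Bystander: red oil can, 72 mm across, 100 mm high with a thin brass spout to 148 mm, far left; origin under its centre.

How it is judged (in metres and radians):
At the end, for the whole second after the job is handed in: The plunger is fully home (within 2 mm) in the yellow-marked notch, the cam knob stands with its notch at the follower (within 0.2 rad), and the star handle is at rest (value of joint plunger below 0.002 m and value of joint cam_knob between -0.2 and 0.2 rad and horizontal distance between marked_notch and plunger_nose below 0.014 m and velocity of joint star between -0.05 and 0.05 rad/s); the robot touches nothing.
It fails at once if a bystander is shifted by more than 25 mm (distance of any of slip_bush, chuck_key, tray, collar_a, collar_b, wrench, caliper, oil_can from where it was at the start of the episode above 0.025 m).
It also fails if it takes over 67 s, if anything falls off the work surface, if the arm or the gripper's body presses on something with over 40 N, if the wrist force passes 120 N, or if a joint passes its speed limit or range.

## Working session

There is one attempt and no reset: what is moved stays moved. The work goes in short steps, Python scripts to look and compute and a shell command to move; the robot and the scene stay as the last step left them, time stands still between calls to the robot, and variables do not carry over. Pictures are saved under pics/ and viewed, at most 10 in all, crops included, and the job is handed in when it is done.

```bash
mkdir -p pics; cat > h.py <<'E'
import numpy as np, cv2
from rig import sense, capture, finish_job, find_in, place_of
from scipy.spatial.transform import Rotation as R
def T_tool():
    s=sense(); q=s["ee_rot"]; T=np.eye(4); T[:3,:3]=R.from_quat([q[1],q[2],q[3],q[0]]).as_matrix(); T[:3,3]=s["eef_pos"]; return T
def cap(n):
    T=T_tool(); c=capture(n)
    c["wfc"]=T@np.array(c["mount"]) if "mount" in c else np.linalg.inv(np.array(c["camera_from_world"]))
    return c
def ray(c,px):
    d=np.array([(px[0]-c["cx"])/c["fx"],-(px[1]-c["cy"])/c["fy"],-1.])
    return c["wfc"][:3,3], c["wfc"][:3,:3]@d
def atz(c,px,z):
    o,d=ray(c,px); return o+d*(z-o[2])/d[2]
def dep(c,px):
    u,v=int(round(px[0])),int(round(px[1])); w=c["depth"][max(v-2,0):v+3,max(u-2,0):u+3]; w=w[w>0]
    o,d=ray(c,px); return o+d*np.median(w) if len(w) else None
def proj(c,p):
    q=np.linalg.inv(c["wfc"])@np.append(p,1); return [c["cx"]+c["fx"]*q[0]/-q[2], c["cy"]-c["fy"]*q[1]/-q[2]]
def save(c,n): cv2.imwrite("pics/"+n,cv2.cvtColor(c["color"],cv2.COLOR_RGB2BGR))
E
python3 - <<'E'
from h import *
np.set_printoptions(precision=1,suppress=True)
H={"spoke_axis":95,"marked_notch":57,"plunger_nose":57,"cam_axis":97,"lever_ball":100,"follower":75,"jig":0,"tray":0,"slip_bush":0}
s=sense(); print(s["time_s"],s["ee_rot"],s["force"])
for n in ["scene","side"]:
    c=cap(n); save(c,n+"0.png"); print(n,c["wfc"][:3,3],c["fx"],[k for k in c if k not in("color","depth")])
    for q,z in H.items():
        for r in place_of(q,n)[:2]: print(q,round(r["conf"],2),np.array(r["centre"]),atz(c,r["centre"],z),dep(c,r["centre"]))
E
```

```text
0.0 [-0.   0.2  1.  -0. ] [-0.1  0.6  0.3]
scene [1327.3  -97.3 1108.7] 463.17033346133763 ['fx', 'fy', 'cx', 'cy', 'camera_from_world', 'wfc']
spoke_axis 0.66 [303.3 259.2] [556.7 -34.7  95. ] [594.3 -37.7 144.4]
marked_notch 0.65 [295.5 248.6] [485.9 -49.8  57. ] [589.3 -55.6 186.3]
cam_axis 0.91 [364.4 238.4] [511.6 146.2  97. ] [513.7 145.5  99.6]
cam_axis 0.49 [451.8 236.7] [544.2 392.3  97. ] [478.  433.8  11.4]
lever_ball 0.93 [389.  241.7] [536.7 211.2 100. ] [538.5 210.4 102.4]
follower 0.51 [374.5 240.3] [505.4 178.8  75. ] [522.9 172.9  97. ]
jig 0.69 [300.2 246.9] [435.9 -32.2   0. ] [585.7 -43.1 186.3]
jig 0.66 [306.7 281.5] [566.5 -29.4   0. ] [609.2 -33.2  62.2]
tray 0.89 [448.8 223.3] [414.1 448.1   0. ] [457.2 422.3  52.4]
tray 0.27 [439.2 214.5] [372.5 429.8   0. ] [399.2 415.   31. ]
slip_bush 0.5 [264.3 321.5] [ 679.2 -160.9    0. ] [ 693.5 -159.5   24.4]
side [ 258.   916.3 1030. ] 622.2342852809344 ['fx', 'fy', 'cx', 'cy', 'camera_from_world', 'wfc']
spoke_axis 0.76 [292.7 209.6] [570.8 -29.6  95. ] [557.5  10.7 134.8]
marked_notch 0.58 [331.1 225.7] [486.  -42.7  57. ] [494.3 -77.8  21.3]
cam_axis 0.75 [292.7 272.4] [515.5 145.8  97. ] [514.4 149.2 101.1]
cam_axis 0.27 [314.7 140.8] [ 592.7 -280.1   97. ] [ 625.6 -397.7    5.3]
lever_ball 0.84 [277.5 298.6] [522.5 219.3 100. ] [521.3 222.7 104.5]
follower 0.26 [400.9 156. ] [ 380.1 -310.3   75. ] [ 389.2 -401.3    4.1]
jig 0.79 [292.8 237.2] [574.4 -37.    0. ] [557.   15.4  56.6]
tray 0.69 [293.4 449.5] [419.4 451.4   0. ] [418.3 454.5   6.9]
slip_bush 0.62 [267.6 183.6] [ 692.1 -199.     0. ] [649.6 -89.9 100.8]
```

View pics/scene0.png

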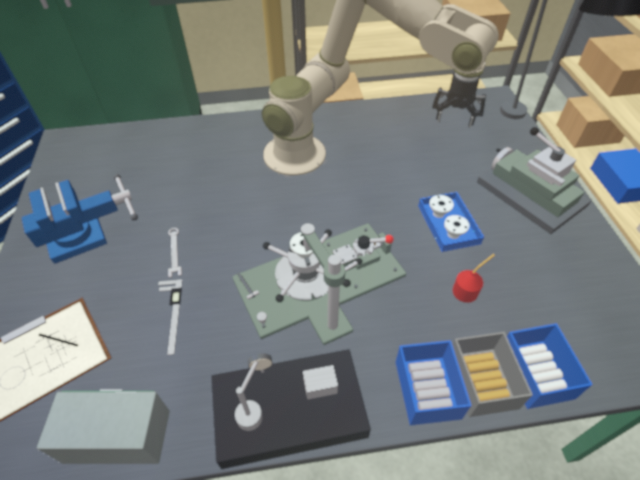

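View pics/side0.png

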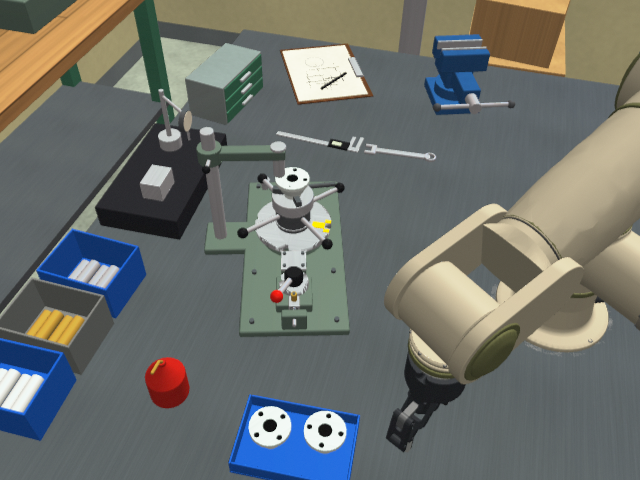

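The scene view shows the jig mid-table, with the cam knob at (363,242) and the red lever ball at (389,240). The side view shows the four spoke balls at (262,179), (341,187), (243,233) and (328,244), the yellow notch at (320,226), the cam knob at (293,274) and the red ball at (277,296). Next I'll measure these and look at the wrist camera's mount.

```bash
python3 - <<'E'
from h import *
np.set_printoptions(precision=1,suppress=True)
c=cap("side"); im=c["color"].astype(int)
def blob(m,x0,x1,y0,y1):
    mm=np.zeros(m.shape,bool); mm[y0:y1,x0:x1]=m[y0:y1,x0:x1]; ys,xs=np.nonzero(mm); return [xs.mean(),ys.mean()],len(xs)
dark=(im.max(2)<60); red=(im[...,0]>150)&(im[...,1]<80); yel=(im[...,0]>200)&(im[...,1]>170)&(im[...,2]<100)
B=[]
for b in [(262,179),(341,187),(243,233),(328,244)]:
    p,n=blob(dark,b[0]-9,b[0]+10,b[1]-9,b[1]+10); w=atz(c,p,95); B.append(w); print("ball",np.array(p),n,w)
print("mean",np.mean(B,0))
p,n=blob(red,260,292,280,310); print("red",p,n,atz(c,p,100)); L=atz(c,p,100)
p,n=blob(yel,300,340,215,240); Y=atz(c,p,57); print("yel",p,n,Y)
print("corner",[atz(c,q,18)[:2] for q in [(249,183),(342,183),(349,330),(240,333)]])
w=cap("wrist"); print(np.array(w["mount"]),w["fx"],w["cx"],w["cy"])
print(T_tool())
E
```

```text
ball [261.2 178. ] 58 [ 672.7 -110.7   95. ]
ball [339.3 187.2] 66 [ 491.4 -131.2   95. ]
ball [242.2 232.6] 80 [651.5  68.6  95. ]
ball [326.7 243.8] 82 [472.  49.  95.]
mean [571.9 -31.1  95. ]
red [np.float64(276.3695652173913), np.float64(294.7826086956522)] 92 [527.6 211.1 100. ]
yel [np.float64(321.24242424242425), np.float64(225.21212121212122)] 99 [507.4 -37.9  57. ]
corner [array([ 729.4, -168.4]), array([ 508.2, -234.8]), array([385.1, 192.7]), array([589.3, 260.7])]
[[  -0.     1.     0.3   73. ]
 [   1.     0.     0.     0.7]
 [  -0.     0.3   -1.  -142.3]
 [   0.     0.     0.     1. ]] 423.23008435565094 313.2589064244289 234.46601553737088
[[ -0.9   0.4   0.  225.4]
 [  0.4   0.9   0.  474.1]
 [ -0.    0.   -1.  231.3]
 [  0.    0.    0.    1. ]]
```

```bash
cat >> h.py <<'E'
def to(x,y,z,yaw=None):
    "tool-frame shift to a world point; az (+ = clockwise) to bring tool x to yaw deg"
    T=T_tool(); d=T[:3,:3].T@(np.array([x,y,z])-T[:3,3]); psi=np.degrees(np.arctan2(T[1,0],T[0,0]))
    a=None if yaw is None else np.radians((psi-yaw+180)%360-180)
    print("shift",d.round(1),"yaw",round(psi,1),"az",a,"tcp",T[:3,3].round(1),"tz axis",T[:3,2].round(3)); 
E
python3 -c "
from h import *
to(420,0,300,157)"
```

```text
shift [-379.3 -344.7  -68.7] yaw 154.6 az -0.04238441732241409 tcp [225.4 474.1 231.3] tz axis [ 0.  0. -1.]
```

```bash
python3 -m jog '[{"tx":-38,"ty":-34.5,"tz":-14,"jaw":1},{"tx":-38,"ty":-34.5,"tz":-14,"jaw":1},{"tx":-38,"ty":-34.5,"tz":-14,"jaw":1},{"tx":-38,"ty":-34.5,"tz":-14,"jaw":1},{"tx":-38,"ty":-34.5,"tz":-13,"jaw":1}]' 40; python3 -m jog '[{"tx":-38,"ty":-34.5,"jaw":1},{"tx":-38,"ty":-34.5,"jaw":1},{"tx":-38,"ty":-34.5,"jaw":1},{"tx":-38,"ty":-34.5,"jaw":1},{"jaw":1}]'
python3 - <<'E'
from h import *
np.set_printoptions(precision=1,suppress=True)
c=cap("wrist"); save(c,"w1.png"); to(538,-122,140,160)
for q,z in {"spoke_axis":95,"marked_notch":57,"plunger_nose":57,"cam_axis":97,"lever_ball":100}.items():
    for r in place_of(q,"wrist")[:1]: print(q,round(r["conf"],2),np.array(r["centre"]),atz(c,r["centre"],z))
E
```

```text
shift [-538.2 -404.2   91.3] yaw 154.6 az -0.09473517301509013 tcp [225.4 474.1 231.3] tz axis [ 0. -0. -1.]schema error: expected keys tx, ty, tz, ax, ay, az, jaw
schema error: expected keys tx, ty, tz, ax, ay, az, jaw
```

View pics/w1.png

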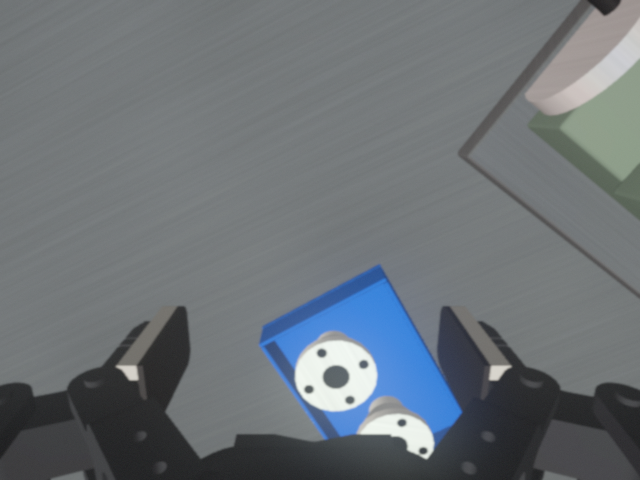

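The rows were refused because every key is required, so the arm hasn't moved. This wrist picture only shows the tray with its two collars, around (360,370), below the open fingers.

```bash
python3 -m jog '[{"tx":-38,"ty":-34.5,"tz":-14,"ax":0,"ay":0,"az":0,"jaw":1},{"tx":-38,"ty":-34.5,"tz":-14,"ax":0,"ay":0,"az":0,"jaw":1},{"tx":-38,"ty":-34.5,"tz":-14,"ax":0,"ay":0,"az":0,"jaw":1},{"tx":-38,"ty":-34.5,"tz":-14,"ax":0,"ay":0,"az":0,"jaw":1},{"tx":-38,"ty":-34.5,"tz":-13,"ax":0,"ay":0,"az":0,"jaw":1}]' 40; python3 -m jog '[{"tx":-38,"ty":-34.5,"tz":0,"ax":0,"ay":0,"az":0,"jaw":1},{"tx":-38,"ty":-34.5,"tz":0,"ax":0,"ay":0,"az":0,"jaw":1},{"tx":-38,"ty":-34.5,"tz":0,"ax":0,"ay":0,"az":0,"jaw":1},{"tx":-38,"ty":-34.5,"tz":0,"ax":0,"ay":0,"az":0,"jaw":1},{"tx":-38,"ty":-34.5,"tz":0,"ax":0,"ay":0,"az":0,"jaw":1}]'
python3 - <<'E'
from h import *
np.set_printoptions(precision=1,suppress=True)
c=cap("wrist"); save(c,"w2.png"); to(538,-122,140,160)
for q,z in {"spoke_axis":95,"marked_notch":57,"plunger_nose":57,"cam_axis":97,"lever_ball":100}.items():
    for r in place_of(q,"wrist")[:1]: print(q,round(r["conf"],2),np.array(r["centre"]),atz(c,r["centre"],z))
E
```

```text
time_s: 2.02
eef_pos: [323.3, 235.3, 300.9]
ee_rot: [0.0, 0.22, 0.976, 0.0]
force: [1.1, -0.0, 0.3]
grip_width: -0.002
grip_force: 0.0
time_s: 2.65
eef_pos: [420.9, -2.3, 300.5]
ee_rot: [0.0, 0.22, 0.975, 0.0]
force: [0.3, 1.0, -0.8]
grip_width: 0.0
grip_force: 0.0
shift [-153.9  -53.7  160.2] yaw 154.4 az -0.09819886881683493 tcp [422.5  -6.7 299.9] tz axis [ 0. -0. -1.]
marked_notch 0.74 [310.3 265.7] [486.3 -35.9  57. ]
plunger_nose 0.93 [414.1 280.3] [544.1  49.5  57. ]
cam_axis 0.66 [515.3 228.8] [517.7 142.4  97. ]
lever_ball 0.78 [604.7 201.9] [525.9 215.2 100. ]
```

View pics/w2.png

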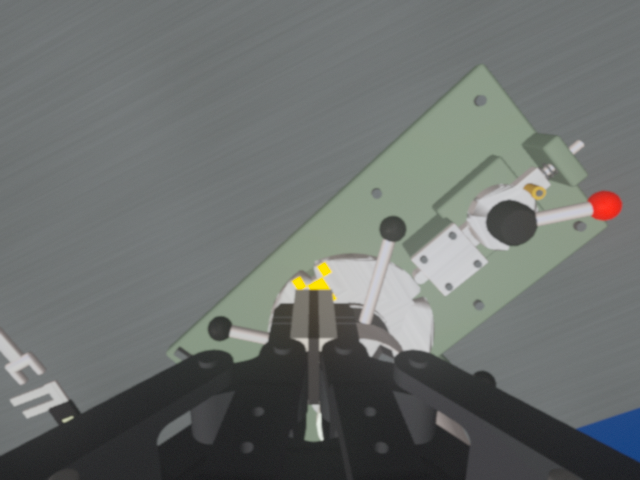

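The wrist view shows the yellow notch at (312,276), spoke balls at (392,229) and (221,328), the knob at (512,222) and the red ball at (604,205). That agrees with the side view: head axis about (572,-31), cam axis (515,146), jig yaw about 17.5°. The star has to turn 79° clockwise, and I'll use the spoke at 231° because it stays on the robot's side.

```bash
python3 -m jog '[{"tx":-38.5,"ty":-13.5,"tz":15,"ax":0,"ay":0,"az":-0.025,"jaw":1},{"tx":-38.5,"ty":-13.5,"tz":25,"ax":0,"ay":0,"az":-0.025,"jaw":1},{"tx":-38.5,"ty":-13.5,"tz":30,"ax":0,"ay":0,"az":-0.025,"jaw":1},{"tx":-38.5,"ty":-13.5,"tz":30,"ax":0,"ay":0,"az":-0.025,"jaw":1},{"tx":0,"ty":0,"tz":50,"ax":0,"ay":0,"az":0,"jaw":1}]'
python3 - <<'E'
from h import *
np.set_printoptions(precision=1,suppress=True)
to(538,-122,82,160)
c=cap("side"); save(c,"s2.png"); print(proj(c,[538,-122,82]))
E
```

```text
time_s: 3.58
eef_pos: [542.5, -111.4, 149.8]
ee_rot: [0.002, 0.171, 0.985, -0.0]
force: [1.1, 1.3, -1.3]
grip_width: -0.001
grip_force: 0.0
shift [  0.9 -11.5  67.8] yaw 160.3 az 0.006101727294675149 tcp [ 542.5 -111.4  149.8] tz axis [ 0. -0. -1.]
[np.float64(318.4825992875991), np.float64(190.1699815138137)]
```

View pics/s2.png

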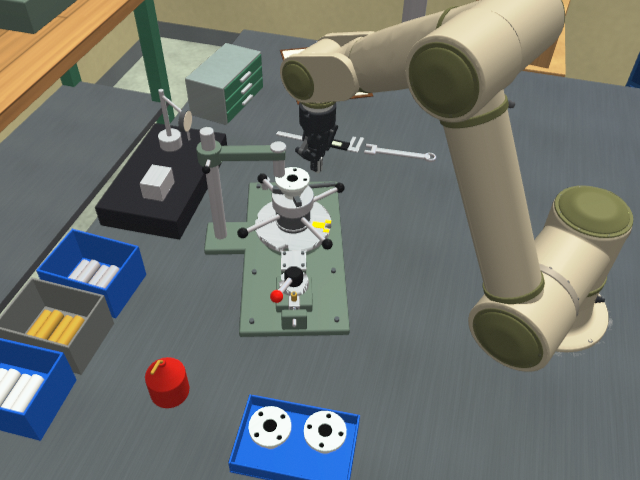

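The side view shows the shut fingers at (317,168), above the gap between the two far spokes and clear of the pillar arm. I'll descend now.

```bash
python3 -m jog '[{"tx":0,"ty":-11.5,"tz":15,"ax":0,"ay":0,"az":0,"jaw":1},{"tx":0,"ty":0,"tz":26,"ax":0,"ay":0,"az":0,"jaw":1},{"tx":0,"ty":0,"tz":26,"ax":0,"ay":0,"az":0,"jaw":1},{"tx":0,"ty":0,"tz":0,"ax":0,"ay":0,"az":0,"jaw":1}]'
python3 - <<'E'
from h import *
to(538,-122,82,160); s=sense(); p=s["eef_pos"]; print(np.hypot(p[0]-572,p[1]+31),np.degrees(np.arctan2(p[1]+31,p[0]-572)))
E
```

```text
time_s: 4.12
eef_pos: [536.4, -121.7, 83.8]
ee_rot: [-0.0, 0.171, 0.985, 0.0]
force: [-0.4, 0.3, 0.7]
grip_width: -0.002
grip_force: 0.0
shift [-1.6  0.3  1.8] yaw 160.3 az 0.005675495532590472 tcp [ 536.4 -121.7   83.8] tz axis [-0.  0. -1.]
97.45176364427842 -111.40368978026977
```

```bash
python3 -m jog '[{"tx":9.7,"ty":0.5,"tz":0,"ax":0,"ay":0,"az":0.1,"jaw":1},{"tx":9.7,"ty":0.5,"tz":0,"ax":0,"ay":0,"az":0.1,"jaw":1},{"tx":9.7,"ty":0.5,"tz":0,"ax":0,"ay":0,"az":0.1,"jaw":1},{"tx":9.7,"ty":0.5,"tz":0,"ax":0,"ay":0,"az":0.1,"jaw":1},{"tx":9.7,"ty":0.5,"tz":0,"ax":0,"ay":0,"az":0.1,"jaw":1}]'
python3 -c "
from h import *
p=T_tool()[:3,3]; print(np.hypot(p[0]-572,p[1]+31),np.degrees(np.arctan2(p[1]+31,p[0]-572)))"
```

```text
time_s: 4.75
eef_pos: [498.3, -95.3, 85.7]
ee_rot: [0.003, 0.411, 0.912, -0.0]
force: [3.7, -2.6, -1.7]
grip_width: -0.003
grip_force: 1.9
97.84969023537408 -138.8859260086657
```

```bash
python3 -m jog '[{"tx":9.7,"ty":0.5,"tz":1,"ax":0,"ay":0,"az":0.1,"jaw":1},{"tx":9.7,"ty":0.5,"tz":0,"ax":0,"ay":0,"az":0.1,"jaw":1},{"tx":9.7,"ty":0.5,"tz":0,"ax":0,"ay":0,"az":0.1,"jaw":1},{"tx":9.7,"ty":0.5,"tz":0,"ax":0,"ay":0,"az":0.1,"jaw":1},{"tx":9.7,"ty":0.5,"tz":0,"ax":0,"ay":0,"az":0.1,"jaw":1}]'
python3 -c "
from h import *
p=T_tool()[:3,3]; print(np.hypot(p[0]-572,p[1]+31),np.degrees(np.arctan2(p[1]+31,p[0]-572)))"
python3 -m jog '[{"tx":9.7,"ty":0.5,"tz":1,"ax":0,"ay":0,"az":0.1,"jaw":1},{"tx":9.7,"ty":0.5,"tz":0,"ax":0,"ay":0,"az":0.1,"jaw":1},{"tx":9.7,"ty":0.5,"tz":0,"ax":0,"ay":0,"az":0.1,"jaw":1},{"tx":0,"ty":0,"tz":0,"ax":0,"ay":0,"az":0,"jaw":1}]'
cat >> h.py <<'E'
def star():
    c=cap("side"); dark=(c["color"].max(2)<60); ax=np.array([571.9,-31.1])
    from itertools import product
    best=[]
    for k in range(4):   # search each ball near its expected place via mask over circle
        sc=[]
        for a in np.arange(0,360,0.5):
            u,v=proj(c,[ax[0]+127*np.cos(np.radians(a)),ax[1]+127*np.sin(np.radians(a)),95]); u,v=int(round(u)),int(round(v))
            sc.append(dark[v-4:v+5,u-4:u+5].mean())
        break
    sc=np.array(sc); return c,sc
E
python3 - <<'E'
from h import *
p=T_tool()[:3,3]; print(p,np.hypot(p[0]-572,p[1]+31),np.degrees(np.arctan2(p[1]+31,p[0]-572)))
c,sc=star(); save(c,"s3.png")
f=sum(np.roll(sc,-180*k)[:180] for k in range(4)); print([(i/2,round(float(f[i]),2)) for i in np.argsort(-f)[:8]])
print([(a/2,sc[a].round(2)) for a in range(0,720) if sc[a]>.6])
E
```

```text
time_s: 5.38
eef_pos: [476.6, -52.7, 85.0]
ee_rot: [0.003, 0.624, 0.782, 0.001]
force: [2.4, -4.0, 1.8]
grip_width: -0.0
grip_force: 1.9
97.8303659347006 -167.16857048609344
time_s: 5.88
eef_pos: [473.4, -22.9, 83.0]
ee_rot: [0.001, 0.732, 0.682, 0.001]
force: [0.2, -1.4, 0.1]
grip_width: -0.003
grip_force: 0.0
[473.42090217 -22.9079252   83.02212344] 98.91066779451405 175.30727559023515
[(np.float64(75.0), 3.47), (np.float64(74.5), 3.42), (np.float64(74.0), 3.35), (np.float64(73.5), 3.33), (np.float64(73.0), 3.31), (np.float64(75.5), 3.21), (np.float64(72.5), 3.19), (np.float64(76.0), 3.14)]
[(72.0, np.float64(0.65)), (72.5, np.float64(0.74)), (73.0, np.float64(0.83)), (73.5, np.float64(0.83)), (74.0, np.float64(0.84)), (74.5, np.float64(0.9)), (75.0, np.float64(0.9)), (75.5, np.float64(0.84)), (76.0, np.float64(0.84)), (76.5, np.float64(0.73)), (77.0, np.float64(0.67)), (161.0, np.float64(0.67)), (161.5, np.float64(0.67)), (162.0, np.float64(0.74)), (162.5, np.float64(0.84)), (163.0, np.float64(0.84)), (163.5, np.float64(0.86)), (164.0, np.float64(0.86)), (164.5, np.float64(0.93)),
[... 2947 characters left out ...]
0)), (250.5, np.float64(1.0)), (251.0, np.float64(1.0)), (251.5, np.float64(1.0)), (252.0, np.float64(1.0)), (252.5, np.float64(1.0)), (253.0, np.float64(0.96)), (253.5, np.float64(0.96)), (254.0, np.float64(0.96)), (254.5, np.float64(0.88)), (255.0, np.float64(0.88)), (255.5, np.float64(0.77)), (256.0, np.float64(0.77)), (256.5, np.float64(0.77)), (257.0, np.float64(0.65)), (257.5, np.float64(0.65)), (342.5, np.float64(0.6)), (343.0, np.float64(0.68)), (343.5, np.float64(0.68)), (344.0, np.float64(0.68)), (344.5, np.float64(0.72)), (345.0, np.float64(0.77)), (345.5, np.float64(0.77)), (346.0, np.float64(0.69)), (346.5, np.float64(0.67)), (347.0, np.float64(0.67)), (347.5, np.float64(0.67))]
```

View pics/s3.png

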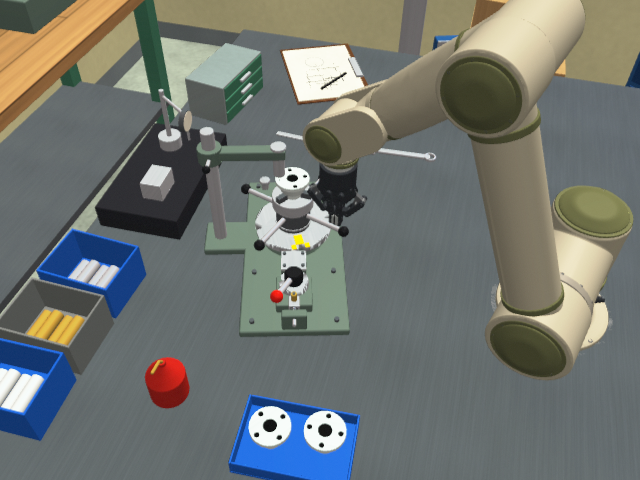

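The side view shows the yellow notch at (299,241), close to the plunger line, with balls at (259,245), (343,231) and (245,189). The spokes stand at about 164.6° and should be at about 152.7°, so roughly 12° remain.

```bash
python3 -m jog '[{"tx":9.7,"ty":1.5,"tz":1,"ax":0,"ay":0,"az":0.1,"jaw":1},{"tx":9.7,"ty":0.5,"tz":0,"ax":0,"ay":0,"az":0.1,"jaw":1},{"tx":0,"ty":0,"tz":0,"ax":0,"ay":0,"az":0,"jaw":1},{"tx":0,"ty":0,"tz":0,"ax":0,"ay":0,"az":0,"jaw":1}]'
python3 - <<'E'
from h import *
np.set_printoptions(precision=1,suppress=True)
p=T_tool()[:3,3]; print(p,np.hypot(p[0]-572,p[1]+31),np.degrees(np.arctan2(p[1]+31,p[0]-572)))
c,sc=star()
for lo in (40,140,310): 
    w=np.clip(sc[2*lo:2*lo+60]-.4,0,1); print(lo, (w*np.arange(2*lo,2*lo+60)/2).sum()/w.sum(), sc[2*lo:2*lo+60].max())
for q,z in (("marked_notch",57),("plunger_nose",57),("cam_axis",97)):
    for r in place_of(q,"side")[:1]: print(q,r["conf"],np.array(r["centre"]),atz(c,r["centre"],z))
cv2.imwrite("pics/s4.png",cv2.resize(cv2.cvtColor(c["color"][160:340,200:380],cv2.COLOR_RGB2BGR),None,fx=3.3,fy=3.3,interpolation=cv2.INTER_CUBIC))
E
```

```text
time_s: 6.42
eef_pos: [477.0, -4.4, 80.5]
ee_rot: [0.0, 0.796, 0.605, 0.0]
force: [-0.4, -0.5, -0.5]
grip_width: 0.002
grip_force: 0.0
[477.   -4.4  80.5] 98.6289475205145 164.34930313303522
40 63.302139037433165 0.8765432098765432
140 153.79269752593774 0.8888888888888888
310 333.7544045102185 0.7160493827160493
marked_notch 0.63 [294.3 249.1] [543.1  48.8  57. ]
cam_axis 0.72 [291.6 271.1] [518.6 143.2  97. ]
```

View pics/s4.png

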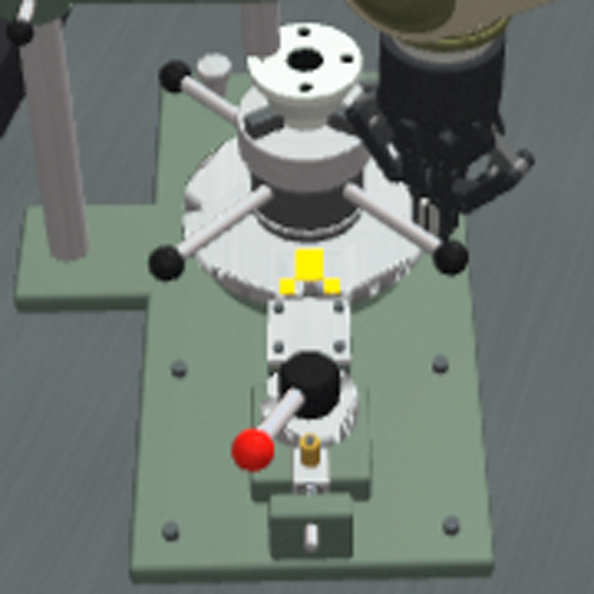

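The crop shows the yellow notch at (310,270), squarely facing the plunger block at (308,325), with spokes at about 153.6° (target about 152.7°, tolerance 4°). I'll back off, lift and go over to the lever.

```bash
python3 -m jog '[{"tx":-12,"ty":0,"tz":0,"ax":0,"ay":0,"az":0,"jaw":1},{"tx":0,"ty":0,"tz":-20,"ax":0,"ay":0,"az":0,"jaw":1},{"tx":0,"ty":0,"tz":-40,"ax":0,"ay":0,"az":0,"jaw":1},{"tx":0,"ty":0,"tz":-10,"ax":0,"ay":0,"az":0,"jaw":1},{"tx":0,"ty":0,"tz":0,"ax":0,"ay":0,"az":0,"jaw":1}]'
python3 -c "
from h import *
to(551.5,171,145,35)"
```

```text
time_s: 7.25
eef_pos: [473.8, -16.1, 150.3]
ee_rot: [0.0, 0.797, 0.604, 0.0]
force: [0.4, -0.3, -0.8]
grip_width: 0.002
grip_force: 0.0
shift [201.2  24.4   5.3] yaw 74.3 az 0.6867364422474236 tcp [473.8 -16.1 150.3] tz axis [ 0.001 -0.    -1.   ]
```

Next, the translation in 4 rows.

```bash
python3 -m jog '[{"tx":50,"ty":6,"tz":0,"ax":0,"ay":0,"az":0,"jaw":1},{"tx":50,"ty":6,"tz":0,"ax":0,"ay":0,"az":0,"jaw":1},{"tx":50,"ty":6,"tz":0,"ax":0,"ay":0,"az":0,"jaw":1},{"tx":51,"ty":6.5,"tz":0,"ax":0,"ay":0,"az":0,"jaw":1}]'
python3 -m jog '[{"tx":0,"ty":0,"tz":0,"ax":0,"ay":0,"az":0.17,"jaw":1},{"tx":0,"ty":0,"tz":0,"ax":0,"ay":0,"az":0.17,"jaw":1},{"tx":0,"ty":0,"tz":0,"ax":0,"ay":0,"az":0.17,"jaw":1},{"tx":0,"ty":0,"tz":0,"ax":0,"ay":0,"az":0.17,"jaw":1},{"tx":0,"ty":0,"tz":0,"ax":0,"ay":0,"az":0,"jaw":1}]'
python3 - <<'E'
from h import *
np.set_printoptions(precision=1,suppress=True)
to(551.5,171,84,35)
c=cap("side")
im=c["color"].astype(int); red=(im[...,0]>150)&(im[...,1]<80); red[:280]=0; red[312:]=0; red[:,:255]=0; red[:,300:]=0
ys,xs=np.nonzero(red); print(len(xs), atz(c,[xs.mean(),ys.mean()],100) if len(xs) else None)
cv2.imwrite("pics/s5.png",cv2.resize(cv2.cvtColor(c["color"][150:340,180:400],cv2.COLOR_RGB2BGR),None,fx=3,fy=3,interpolation=cv2.INTER_CUBIC))
E
```

```text
time_s: 7.75
eef_pos: [551.5, 172.5, 148.6]
ee_rot: [-0.001, 0.797, 0.604, -0.001]
force: [0.4, -0.1, 0.4]
grip_width: 0.001
grip_force: 0.0
time_s: 8.38
eef_pos: [551.1, 171.0, 148.8]
ee_rot: [-0.0, 0.952, 0.305, -0.001]
force: [0.1, 0.1, 0.4]
grip_width: -0.001
grip_force: 0.0
shift [ 0.5  0.3 64.8] yaw 35.5 az 0.008433242121171788 tcp [551.1 171.  148.8] tz axis [-0. -0. -1.]
96 [527.7 211.6 100. ]
```

View pics/s5.png

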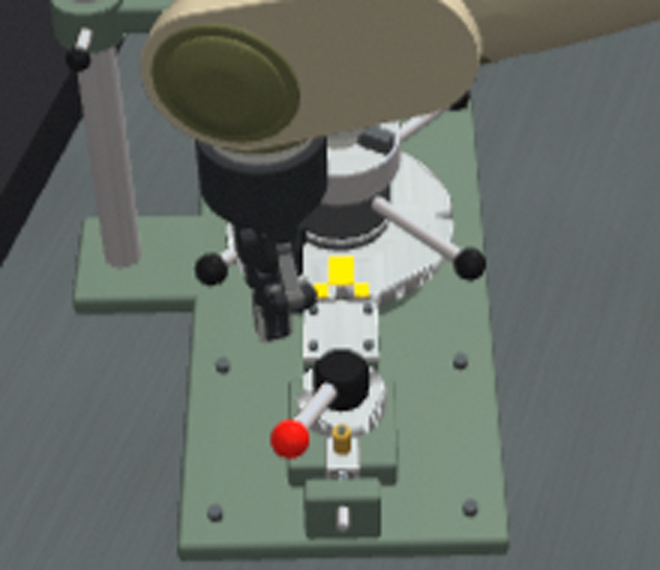

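The crop shows the fingers at (270,325), on the pillar side of the lever (bar at (315,405), red ball at (290,438)), with clearance. I'll descend beside it.

```bash
python3 -m jog '[{"tx":0,"ty":0,"tz":25,"ax":0,"ay":0,"az":0,"jaw":1},{"tx":0,"ty":0,"tz":25,"ax":0,"ay":0,"az":0,"jaw":1},{"tx":0,"ty":0,"tz":13,"ax":0,"ay":0,"az":0,"jaw":1},{"tx":0,"ty":0,"tz":0,"ax":0,"ay":0,"az":0,"jaw":1}]'
python3 -m jog '[{"tx":0.3,"ty":-5,"tz":0,"ax":0,"ay":0,"az":-0.11,"jaw":1},{"tx":-0.3,"ty":-5,"tz":0,"ax":0,"ay":0,"az":-0.11,"jaw":1},{"tx":-0.3,"ty":-5,"tz":0,"ax":0,"ay":0,"az":-0.11,"jaw":1},{"tx":-0.3,"ty":-5,"tz":0,"ax":0,"ay":0,"az":-0.11,"jaw":1},{"tx":-0.3,"ty":-5,"tz":0,"ax":0,"ay":0,"az":-0.11,"jaw":1}]'
cat >> h.py <<'E'
def cam():
    p=T_tool()[:3,3]; print("finger",p.round(1),"r",np.hypot(p[0]-515.5,p[1]-145.8).round(1),"ang",np.degrees(np.arctan2(p[1]-145.8,p[0]-515.5)).round(1))
    c=cap("side"); im=c["color"].astype(int); red=(im[...,0]>150)&(im[...,1]<80); red[:255]=0; red[320:]=0; red[:,:255]=0; red[:,340:]=0
    ys,xs=np.nonzero(red)
    if len(xs)>20: b=atz(c,[xs.mean(),ys.mean()],100)-[515.5,145.8,100]; print("ball n",len(xs),b.round(1),"ang",np.degrees(np.arctan2(b[1],b[0])).round(1))
    return c
E
python3 -c "
from h import *
cam()"
```

```text
time_s: 8.93
eef_pos: [551.3, 171.1, 86.6]
ee_rot: [-0.0, 0.952, 0.305, -0.001]
force: [-0.1, 0.2, 0.4]
grip_width: 0.002
grip_force: 0.0
time_s: 9.55
eef_pos: [534.3, 187.0, 88.8]
ee_rot: [0.001, 0.833, 0.553, 0.002]
force: [4.4, -1.1, -0.8]
grip_width: 0.001
grip_force: 1.5
finger [534.3 187.   88.8] r 45.3 ang 65.5
ball n 95 [-1.1 67.   0. ] ang 90.9
```

```bash
python3 -m jog '[{"tx":-0.5,"ty":-5,"tz":2,"ax":0,"ay":0,"az":-0.11,"jaw":1},{"tx":-0.3,"ty":-5,"tz":0,"ax":0,"ay":0,"az":-0.11,"jaw":1},{"tx":-0.3,"ty":-5,"tz":0,"ax":0,"ay":0,"az":-0.11,"jaw":1},{"tx":-0.3,"ty":-5,"tz":0,"ax":0,"ay":0,"az":-0.11,"jaw":1},{"tx":-0.3,"ty":-5,"tz":0,"ax":0,"ay":0,"az":-0.11,"jaw":1}]'
python3 -c "
from h import *
cam()"
python3 -m jog '[{"tx":-0.3,"ty":-5,"tz":0,"ax":0,"ay":0,"az":-0.11,"jaw":1},{"tx":-0.3,"ty":-5,"tz":0,"ax":0,"ay":0,"az":-0.11,"jaw":1},{"tx":-0.3,"ty":-5,"tz":0,"ax":0,"ay":0,"az":-0.11,"jaw":1},{"tx":-0.3,"ty":-5,"tz":0,"ax":0,"ay":0,"az":-0.11,"jaw":1}]'
python3 -c "
from h import *
cam()"
```

```text
time_s: 10.22
eef_pos: [509.0, 190.2, 86.6]
ee_rot: [0.001, 0.652, 0.758, 0.001]
force: [2.1, 1.4, 2.0]
grip_width: -0.003
grip_force: 1.3
finger [509.  190.2  86.6] r 44.9 ang 98.3
ball n 96 [-38.9  55.1   0. ] ang 125.2
time_s: 10.78
eef_pos: [490.2, 182.9, 86.3]
ee_rot: [0.001, 0.472, 0.882, 0.001]
force: [0.5, 1.2, 1.8]
grip_width: -0.002
grip_force: 1.2
finger [490.2 182.9  86.3] r 44.9 ang 124.2
ball n 96 [-60.4  33.1   0. ] ang 151.3
```

```bash
python3 -m jog '[{"tx":-0.3,"ty":-5,"tz":0,"ax":0,"ay":0,"az":-0.11,"jaw":1},{"tx":-0.3,"ty":-5,"tz":0,"ax":0,"ay":0,"az":-0.11,"jaw":1},{"tx":-0.3,"ty":-4,"tz":0,"ax":0,"ay":0,"az":-0.09,"jaw":1},{"tx":0,"ty":0,"tz":0,"ax":0,"ay":0,"az":0,"jaw":1}]'
python3 -c "
from h import *
cam()"
```

```text
time_s: 11.32
eef_pos: [479.6, 173.0, 85.7]
ee_rot: [0.0, 0.332, 0.943, 0.0]
force: [-0.3, 0.4, -0.6]
grip_width: -0.001
grip_force: 0.0
finger [479.6 173.   85.7] r 45.1 ang 142.9
ball n 93 [-69.2   9.4   0. ] ang 172.3
```

```bash
python3 -m jog '[{"tx":-0.2,"ty":-3,"tz":0,"ax":0,"ay":0,"az":-0.06,"jaw":1},{"tx":-0.2,"ty":-3,"tz":0,"ax":0,"ay":0,"az":-0.06,"jaw":1},{"tx":0,"ty":0,"tz":0,"ax":0,"ay":0,"az":0,"jaw":1},{"tx":0,"ty":0,"tz":0,"ax":0,"ay":0,"az":0,"jaw":1}]'
python3 - <<'E'
from h import *
c=cam()
sc=star()[1]
for lo in (40,140,310):
    w=np.clip(sc[2*lo:2*lo+60]-.4,0,1); print(lo,(w*np.arange(2*lo,2*lo+60)/2).sum()/w.sum())
E
```

```text
time_s: 11.88
eef_pos: [476.2, 168.1, 85.3]
ee_rot: [0.0, 0.275, 0.962, -0.0]
force: [-0.0, 0.2, 0.2]
grip_width: 0.004
grip_force: 0.0
finger [476.2 168.1  85.3] r 45.2 ang 150.4
ball n 88 [-70.5  -5.9   0. ] ang -175.3
40 63.302139037433165
140 148.35300925925927
310 333.7544045102185
```

The lever has jumped ahead of the finger to about 184.7°, so the follower seems to have dropped. I'll back off, lift, and check.

```bash
python3 -m jog '[{"tx":0,"ty":10,"tz":0,"ax":0,"ay":0,"az":0,"jaw":1},{"tx":0,"ty":0,"tz":-30,"ax":0,"ay":0,"az":0,"jaw":1},{"tx":0,"ty":0,"tz":-60,"ax":0,"ay":0,"az":0,"jaw":1},{"tx":30,"ty":0,"tz":-50,"ax":0,"ay":0,"az":0,"jaw":1},{"tx":60,"ty":0,"tz":0,"ax":0,"ay":0,"az":0,"jaw":1}]'
python3 -m jog '[{"tx":60,"ty":0,"tz":0,"ax":0,"ay":0,"az":0,"jaw":1},{"tx":0,"ty":0,"tz":0,"ax":0,"ay":0,"az":0,"jaw":1},{"tx":0,"ty":0,"tz":0,"ax":0,"ay":0,"az":0,"jaw":1}]'
python3 - <<'E'
from h import *
np.set_printoptions(precision=1,suppress=True)
c=cam(); 
sc=star()[1]
for lo in (40,140,310):
    w=np.clip(sc[2*lo:2*lo+60]-.4,0,1); print(lo,(w*np.arange(2*lo,2*lo+60)/2).sum()/w.sum())
for r in place_of("follower","side")[:2]: print(r,atz(c,r["centre"],75))
cv2.imwrite("pics/s6.png",cv2.resize(cv2.cvtColor(c["color"][150:340,180:400],cv2.COLOR_RGB2BGR),None,fx=3,fy=3,interpolation=cv2.INTER_CUBIC))
E
```

```text
time_s: 12.6
eef_pos: [406.3, 224.7, 228.7]
ee_rot: [0.003, 0.275, 0.962, 0.002]
force: [-0.5, 0.0, -0.8]
grip_width: 0.001
grip_force: 0.0
time_s: 12.98
eef_pos: [354.3, 255.7, 225.5]
ee_rot: [0.0, 0.273, 0.962, 0.0]
force: [0.0, 0.1, -0.2]
grip_width: 0.005
grip_force: 0.0
finger [354.3 255.7 225.5] r 195.1 ang 145.7
ball n 89 [-70.4  -5.8   0. ] ang -175.3
40 63.302139037433165
140 154.0002049180328
310 333.71653279785806
{'centre': [294.7, 291.3], 'conf': 0.48} [503.  173.6  75. ]
```

View pics/s6.png

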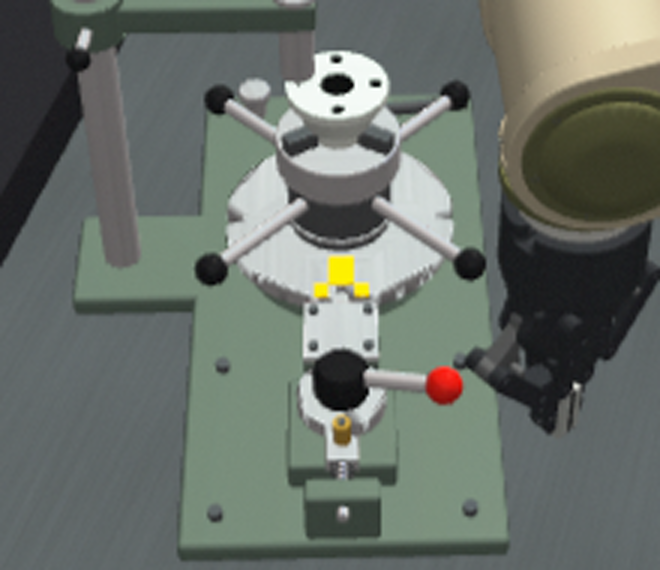

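The crop shows the lever now along the jig's -x, with the red ball at (443,385). The follower at (342,430) has moved about 8 px up the crop, which is about 8 mm, so the plunger is home. The yellow notch faces it at (342,275), and the gripper is clear of everything. I'll hand in.

```bash
python3 -c "
from rig import finish_job
print(finish_job())"
```

```text
the job is handed in; nothing more can be done
None
```

I handed the job in at about 13 s: in the last pictures the yellow notch faces the plunger, which looks fully home, the cam lever stands at its locked position, the bystanders were not touched, and the arm is clear; the hand-in returned no verdict.

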